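Turn the paging microphone home in its square recess

ROBOT

A 6-joint arm with a two-finger parallel gripper is mounted at the origin on the work surface. World frame = base frame: x ahead of the robot, y to its left, z up, the work surface at z = 0. Lengths are in m, angles in rad, forces in N, time in s.
With the tool pointing down it reaches from about 0.225 to 0.875 m from the base axis. Payload 3.4 kg.
Tool frame: the origin (TCP) lies at the very end of the fingers, on their centre line; the grasp point (between the pads) lies 19 mm behind it (grip_depth is the distance from the TCP to the grasp point, in m); x points along the fingers, z is the direction in which the jaws open and shut, and the axes are right-handed (so a half turn about x gives the same grasp; the last joint's range is limited). The gripper opens to 85 mm and grips with 20 to 120 N. Pads are 22 mm wide; open, the fingers measure 114 mm over their backs; the gripper's body (76 mm by 85 mm) begins 54 mm behind the grasp point. The pads swing forward as they close: fully open they stand 13 mm farther back than shut.
Start: joints at [-1.459, 0.276, 1.505, -0, 1.361, -0.121], TCP at [0.133, -0.56, 0.231] pointing down, gripper open.
Joint ranges: [-2.89, 2.89], [-0.75, 2.08], [0.22, 2.7], [-1.18, 4.32], [0.11, 2.71], [-2.7, 2.7]. Speed limits (rad/s): [2.57, 2.57, 3.14, 3.14, 3.14, 3.14].

INTERFACE

Orientations are given as a unit quaternion [w, x, y, z].
In Python, from rig import get_state, get_image, sign_off, grip_depth gives the robot as it stands. The module is installed in compiled form; this text tells all that it offers.
- The arm moves only by the tool arm_command, never from a script. Its argument "series" is a list of rows, each an object with "dp": the shift along the tool's x, y, z scaled (see below), a list of three; "angular": the turn, a rotation vector about the tool's x, y, z scaled (see below), a list of three; "gripper": the finger opening in mm, from 0 to 85.4. A call has exactly 8 rows; each row shifts and turns the pose as measured when the row begins, along the tool's axes as they then stand; what a row does not reach is not made up. The controller multiplies each number of a shift by 0.12 m and each number of a turn by 90 degrees. A row lasts 1/8 s, in which the tool goes at most 62.5 mm and 10.7 degrees, less where a joint would pass 70% of its speed; a pose out of reach is approached as far as the arm can. A call with a number of a shift or a turn outside -1 to 1 is refused whole. A call with a gripper value outside its range is refused whole. The fingers move at their own pace and stop on an object; "grip_force" is the grip in N (left out, the last holds). Time passes only in rows, so rows that do not move let the fingers close, or fill a call up. It gives the time, the measured TCP pose, the force and the opening at its end, in the units of the state.
- get_state(): the state, without advancing time (a new reading comes with each control period).
- get_image(name): name is "scene" or "top"; returns a dict with "image" (400x640x3 uint8, blue, green, red), "depth" (400x640 float32, m along the optical axis (not along the pixel's ray), 0 where there is no reading), "mtx" (3x3 intrinsics, pixels), "view" (4x4, takes a point from world to camera coordinates). Camera axes: x right, y up, looking along -z (the intrinsics and any distortion apply to the point x, -y, -z); pixel columns grow to the right and rows downward; lengths in m; the calibration is good to about 2 mm. A picture is of the moment at which its call begins.
- sign_off(): hands the job in, once; it reports no verdict.
The state is a dict: "clock": time; "qpos": joint angles; "qd": joint speeds; "effort": joint torques, N m; "position": TCP position; "ee_rot": TCP orientation; "contact_force": force on the tool from outside, world axes, zero at the start; "moment": the same for the moment, N m; "width": finger opening in m.
Only numpy, scipy, OpenCV 4.12 (cv2) and the standard library are available. Lean on these libraries where they do the work, as an engineer would, in place of code of your own. Each camera call takes 0.05 s, during which the arm holds its last target. There are 200 camera calls.

TASK

On one of the two paging stations the microphone is standing askew on top of its square recess instead of down in it. Without lifting it off the station, take hold of it, press down and turn it little by little until its square foot drops fully home in the recess (any of the four ways round will do), then let go of it. Leave the other two microphones as they are.

Things in the scene. Friction and masses are not known exactly. Their poses are not given: they have to be found in the camera images.
- askew_mic: microphone to seat, 180 to 350 g: square steel foot 48 x 48 mm, 22 mm high; on it, centred, sides parallel, a rigid dark square post 28 x 28 mm, 75 mm high, slotted grille; 97 mm high in all. Origin: centre of the foot's underside; z up, x and y square to its flat sides. It starts standing on the rim of the recess, its foot turned 30 to 60 degrees out of line with it.
- station_a_recess (a point): centre of the mouth of askew_mic's recess, level with the top of its fixed black station (150 x 200 mm, 50 mm high, wooden ends); z up, x and y parallel to the recess's sides. The recess, framed by thin bright strips, is 56 x 56 mm and 18 mm deep with a flat floor: the foot has 4 mm of room all round and, within about 9 degrees of square and centred, drops 18 mm.
- seated_mic: an identical microphone already home in the recess of the other, identical station: leave it alone. Origin and axes as for askew_mic.
- spare_mic: a spare microphone standing on the desk, with the same post but a round foot 76 mm across and 22 mm high: leave it alone. Origin: centre of the foot's underside; z up.
There are look-alikes about, which are no part of the job. What is shaped like the askew_mic but blue is not meant.

How it is judged:
At the end, for the whole second after the job is handed in: askew_mic released, at rest, upright within 8 degrees, its foot 14 mm or more below the recess's mouth, within 10 mm of its centre and 11 degrees of square, any of four ways round; seated_mic within 15 mm and spare_mic within 20 mm of where they began (z of askew_mic in the frame of station_a_recess below -0.014 m and horizontal distance between askew_mic and station_a_recess below 0.01 m and (angle between the x axis of askew_mic and the x axis of station_a_recess, either way round below 0.2 rad or angle between the x axis of askew_mic and the y axis of station_a_recess, either way round below 0.2 rad) and angle between askew_mic's own z axis and vertical below 0.15 rad and linear speed of askew_mic below 0.02 m/s and distance of seated_mic from where it was at the start of the episode below 0.015 m and distance of spare_mic from where it was at the start of the episode below 0.02 m); the robot touches nothing.
It fails at once if askew_mic was lifted off its station (foot more than 20 mm above the mouth of the recess) (z of askew_mic in the frame of station_a_recess above 0.02 m).
It fails at once if askew_mic was knocked over or off its recess (angle between askew_mic's own z axis and vertical above 0.6 rad or horizontal distance between askew_mic and station_a_recess above 0.05 m).
It fails at once if seated_mic was disturbed (moved more than 15 mm or tipped) (distance of seated_mic from where it was at the start of the episode above 0.015 m or angle between seated_mic's own z axis and vertical above 0.4 rad).
It fails at once if spare_mic was disturbed (moved more than 20 mm or tipped) (distance of spare_mic from where it was at the start of the episode above 0.02 m or angle between spare_mic's own z axis and vertical above 0.4 rad).
It also fails if it takes over 32 s, if anything falls off the work surface, if the arm or the gripper's body presses on something with over 40 N, if the wrist force passes 120 N, or if a joint passes its speed limit or range.

## Working session

There is one attempt and no reset: what is moved stays moved. The work goes in short steps, Python scripts to look and compute and a tool call to move; the robot and the scene stay as the last step left them, time stands still between calls to the robot, and variables do not carry over. Pictures are saved under pics/ and viewed, about 8 in all and at most 12, crops included, and the job is handed in when it is done.

Besides the shell and the picture viewer there is one more tool, called as name([rows], argument=value, ...), one row to a line, values as JSON. arm_command: Moves the arm, as the interface text tells. Its arguments: {"type":"object","properties":{"series":{"type":"array","items":{"type":"object","properties":{"dp":{"type":"array","items":{"type":"number"}},"angular":{"type":"array","items":{"type":"number"}},"gripper":{"type":"number"}}}},"grip_force":{"type":"number"}},"required":["series"]}

```bash
mkdir -p pics; cat > h.py <<'E'
import numpy as np, cv2
from rig import get_state,get_image,sign_off
def shot(n):
    d=get_image(n); np.savez('/tmp/%s.npz'%n,**d); return d
def pt(d,u,v,z=None):
    """world point of pixel; by depth, or on the plane z"""
    K=d['mtx']; T=np.linalg.inv(d['view'])
    r=np.linalg.inv(K)@[u,v,1]; r=np.array([r[0],-r[1],-r[2]])
    if z is None: return (T@np.r_[r*d['depth'][int(round(v)),int(round(u))],1])[:3]
    o=T[:3,3]; w=T[:3,:3]@r
    return o+w*(z-o[2])/w[2]
def cloud(d):
    h,w=d['depth'].shape; u,v=np.meshgrid(np.arange(w),np.arange(h)); K=np.linalg.inv(d['mtx'])
    r=np.stack([u,v,np.ones_like(u)],-1)@K.T*d['depth'][...,None]; r[...,1:]*=-1
    T=np.linalg.inv(d['view']); return r@T[:3,:3].T+T[:3,3]
E
python3 - <<'E'
from h import *
for n in('scene','top'):
    d=shot(n); cv2.imwrite(f'pics/{n}0.png',d['image']); print(n,d['mtx'].round(1).tolist(),np.linalg.inv(d['view']).round(3).tolist())
print(get_state())
E
```

```text
scene [[419.7, 0.0, 320.2], [0.0, 419.7, 204.9], [0.0, 0.0, 1.0]] [[-0.864, -0.293, 0.408, 0.976], [0.503, -0.516, 0.693, 0.755], [0.008, 0.804, 0.594, 0.692], [0.0, 0.0, 0.0, 1.0]]
top [[458.9, 0.0, 322.7], [0.0, 458.9, 202.1], [0.0, 0.0, 1.0]] [[-0.019, 0.992, -0.123, 0.415], [-1.0, -0.017, 0.015, 0.057], [0.012, 0.123, 0.992, 0.94], [0.0, 0.0, 0.0, 1.0]]
{'clock': 0.1, 'qpos': array([-1.45901246e+00,  2.76540906e-01,  1.50597978e+00, -1.04394449e-05,
        1.36068487e+00, -1.20973752e-01]), 'qd': array([ 0.00013475, -0.00345417, -0.00171412, -0.00014885,  0.00296013,
        0.00068428]), 'effort': array([ 1.99946546e-03, -4.17700303e+01, -2.46405154e+01, -1.98868552e-04,
        5.72692050e-03, -2.53650779e-05]), 'position': array([ 0.13258559, -0.55904193,  0.23053164]), 'ee_rot': array([ 0.55427232,  0.43896146,  0.55508019, -0.43815639]), 'contact_force': array([ 0.63809203,  0.3966613 , -0.66621689]), 'moment': array([-0.01828638, -0.04738789,  0.0123026 ]), 'width': 0.08547601990167868}
```

View pics/scene0.png

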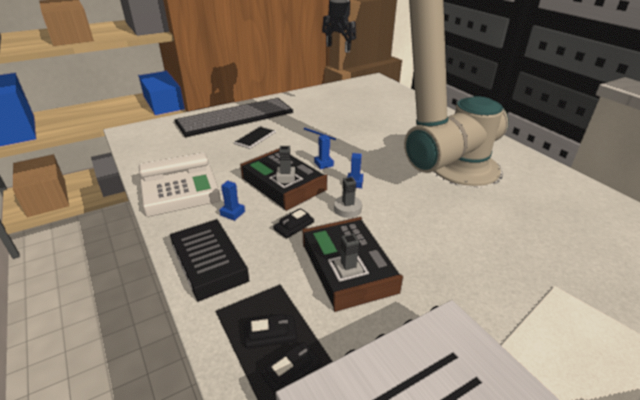

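View pics/top0.png

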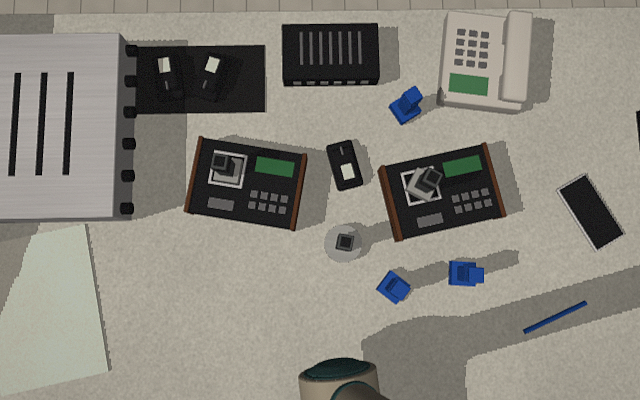

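Candidates in the top view: mic at (425,182) on the right station, which looks askew; mic at (222,165) on the left station, which looks square; spare with round foot at (345,242); blue look-alikes at (405,105), (393,287) and (463,272). I'll check the choice in one crop and measure it.

```bash
python3 - <<'E'
from h import *
d=np.load('/tmp/top.npz'); im=d['image']
a=cv2.resize(im[135:245,370:510],None,fx=5.5,fy=5.5,interpolation=cv2.INTER_CUBIC)
cv2.imwrite('pics/crop1.png',a[:600,:800])
P=cloud(d)
def rect(name,zlo,zhi,u0,u1,v0,v1):
    s=P[v0:v1,u0:u1].reshape(-1,3); s=s[(s[:,2]>zlo)&(s[:,2]<zhi)]
    r=cv2.minAreaRect((s[:,:2]*1000).astype(np.float32)); print(name,len(s),s[:,2].mean().round(4),[np.round(x,1) for x in r])
for n,b in(('R',(372,512,138,245)),('L',(180,310,132,235)),('spare',(320,370,220,265))):
    rect(n+' station',.045,.053,*b); rect(n+' foot',.062,.08,*b); rect(n+' posttop',.115,.16,*b)
rect('spare post',.09,.11,320,370,220,265)
for n,b in(('blue1',(385,430,80,130)),('blue2',(375,412,265,305)),('blue3',(445,490,255,292))):
    rect(n,.02,.2,*b)
E
```

```text
R station 7023 0.0488 [array([ 542.6, -192.7]), array([154.1, 219.1]), np.float64(11.6)]
R foot 321 0.0703 [array([ 553.6, -148.8]), array([48.3, 48.5]), np.float64(60.5)]
R posttop 339 0.141 [array([ 553.8, -148.8]), array([28.4, 29. ]), np.float64(60.4)]
L station 7305 0.0492 [array([566.4, 194.9]), array([218.6, 153.6]), np.float64(79.5)]
L foot 46 0.0706 [array([584.3, 224.8]), array([18.2, 37.4]), np.float64(33.7)]
L posttop 276 0.1266 [array([592.3, 229.8]), array([29.1, 28.4]), np.float64(80.5)]
spare station 4 0.0505 [array([436.8,  12.8]), array([30. , 12.4]), np.float64(38.2)]
spare foot 7 0.0731 [array([440.1,  13.5]), array([35.4, 14.5]), np.float64(30.4)]
spare posttop 0 nan [array([0., 0.]), array([0., 0.]), np.float64(0.0)]
spare post 232 0.0955 [array([444.6,   4.8]), array([27.8, 27.7]), np.float64(77.4)]
blue1 585 0.0633 [array([ 723.5, -131.6]), array([48.8, 47.2]), np.float64(34.1)]
blue2 500 0.0656 [array([356.2, -92.6]), array([47.7, 47.8]), np.float64(52.2)]
blue3 589 0.0619 [array([ 380.5, -232.6]), array([48.3, 48.4]), np.float64(87.0)]<stdin>:8: RuntimeWarning: Mean of empty slice.
  ret = ret.dtype.type(ret / rcount)
```

View pics/crop1.png

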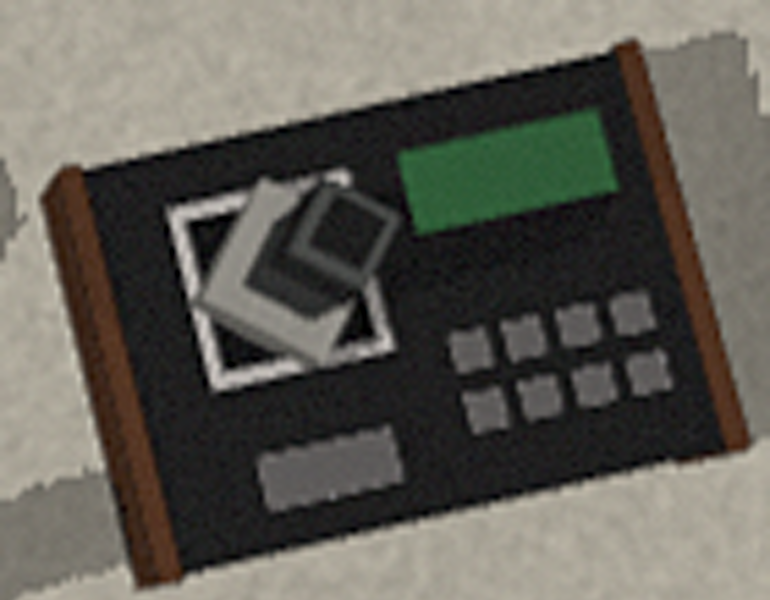

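The right station's mic is the one: top at 0.147 m (50+97 ✓), foot 48×48 ✓, about 49° out of line. The left one's top is at about 0.129 m, so it is seated. Next, the recess centre and the move.

```bash
cat >> h.py <<'E'
from scipy.spatial.transform import Rotation as R
def rot(s): q=s['ee_rot']; return R.from_quat([q[1],q[2],q[3],q[0]])
def plan(goal,yaw):
    """shift/turn (scaled) to goal TCP, tool down, jaw axis at world yaw deg (nearest of +-180)"""
    s=get_state(); M=rot(s); e=np.array(goal)-s['position']
    for k in(0,180):
        y=np.radians(yaw+k); z=np.array([np.cos(y),np.sin(y),0]); x=np.array([0,0,-1.]); G=R.from_matrix(np.c_[x,np.cross(z,x),z])
        v=(M.inv()*G).as_rotvec(); print('yaw',yaw+k,'turn deg',np.degrees(v).round(1),'scaled',(v/(np.pi/2)).round(3))
    print('world e',e.round(4),'dp total',(M.inv().apply(e)/.12).round(3))
    z=M.as_matrix()[:,2]; print('jaw yaw',np.degrees(np.arctan2(z[1],z[0])).round(1),'tilt',M.as_matrix()[:,0].round(3),'q',s['qpos'].round(3),'F',s['contact_force'].round(1),'w',s['width'].round(4),'t',s['clock'],'p',s['position'].round(4))
E
python3 - <<'E'
from h import *
d=np.load('/tmp/top.npz'); c=np.array([[168,208],[350,170],[397,350],[213,392]])/5.5+[370,135]-.4
q=np.array([pt(d,u,v,.05)[:2] for u,v in c])*1000
print(q.round(1),q.mean(0),np.linalg.norm(q-np.roll(q,1,0),axis=1).round(1))
P=cloud(d);hs=d['image'].max(2);m=(hs>130)&(abs(P[...,2]-.05)<.004);m[:,:390]=0;m[:,450:]=0;m[:160]=0;m[212:]=0
print(m.sum(),cv2.minAreaRect((P[m][:,:2]*1000).astype(np.float32)))
for y in(60.5,150.5): plan([.5536,-.1488,.25],y)
E
```

```text
[[ 581.2 -110.4]
 [ 594.  -176.6]
 [ 528.4 -190.2]
 [ 514.5 -123.8]] [ 554.5088491  -150.22537133] [68.1 67.4 67.  67.9]
167 ((554.8824462890625, -149.8802032470703), (67.08283996582031, 67.51236724853516), 11.910392761230469)
yaw 60.5 turn deg [-1.372e+02 -0.000e+00 -1.000e-01] scaled [-1.524e+00 -0.000e+00 -1.000e-03]
yaw 240.5 turn deg [42.8 -0.1  0. ] scaled [ 0.476 -0.001  0.   ]
world e [0.421  0.4102 0.0195] dp total [-0.157  4.202 -2.517]Traceback (most recent call last):
  File "<stdin>", line 7, in <module>
  File "h.py", line 25, in plan
    z=M.as_matrix()[:,2]; print('jaw yaw',np.degrees(np.arctan2(z[1],z[0])).round(1),'tilt',M.as_matrix()[:,0].round(3),'q',s['qpos'].round(3),'F',s['contact_force'].round(1),'w',s['width'].round(4),'t',s['clock'],'p',s['position'].round(4))
                                                                                                                                                                                   ^^^^^^^^^^^^^^^^
AttributeError: 'float' object has no attribute 'round'
```

arm_command([
  {"dp": [-0.02,0.42,-0.25],"angular": [0,0,0],"gripper": 85},
  {"dp": [-0.02,0.42,-0.25],"angular": [0,0,0],"gripper": 85},
  {"dp": [-0.02,0.42,-0.25],"angular": [0,0,0],"gripper": 85},
  {"dp": [-0.02,0.42,-0.25],"angular": [0,0,0],"gripper": 85},
  {"dp": [-0.02,0.42,-0.25],"angular": [0,0,0],"gripper": 85},
  {"dp": [-0.02,0.42,-0.25],"angular": [0,0,0],"gripper": 85},
  {"dp": [-0.02,0.42,-0.25],"angular": [0,0,0],"gripper": 85},
  {"dp": [-0.02,0.42,-0.25],"angular": [0,0,0],"gripper": 85},
])

```text
clock: 1.1
position: [0.4769, -0.2266, 0.2472]
ee_rot: [0.551, 0.442, 0.554, -0.44]
contact_force: [0.9, 0.3, 0.5]
width: 0.0845
```

```bash
sed -i "s/s\['width'\].round(4)/round(s['width'],4)/" h.py; python3 -c "
from h import *
plan([.5536,-.1488,.20],150.5)"
```

```text
yaw 150.5 turn deg [ 1.323e+02 -1.000e-01  3.000e-01] scaled [ 1.47e+00 -1.00e-03  4.00e-03]
yaw 330.5 turn deg [-47.7  -0.3  -0.1] scaled [-0.53  -0.003 -0.001]
world e [ 0.0767  0.0778 -0.0472] dp total [ 0.395  0.767 -0.489]
jaw yaw -77.2 tilt [-0.002  0.004 -1.   ] q [-0.577  0.198  1.572  0.003  1.375  0.77 ] F [0.9 0.3 0.5] w 0.0845 t 1.1 p [ 0.4769 -0.2266  0.2472]
```

arm_command([
  {"dp": [0,0.26,-0.165],"angular": [0,0,0],"gripper": 85},
  {"dp": [0,0.26,-0.165],"angular": [0,0,0],"gripper": 85},
  {"dp": [0,0.26,-0.165],"angular": [0,0,0],"gripper": 85},
  {"dp": [0,0,0],"angular": [-0.11,0,0],"gripper": 85},
  {"dp": [0,0,0],"angular": [-0.11,0,0],"gripper": 85},
  {"dp": [0,0,0],"angular": [-0.11,0,0],"gripper": 85},
  {"dp": [0,0,0],"angular": [-0.11,0,0],"gripper": 85},
  {"dp": [0,0,0],"angular": [-0.11,0,0],"gripper": 85},
])

```text
clock: 2.1
position: [0.5587, -0.1389, 0.2428]
ee_rot: [0.686, 0.159, 0.693, -0.154]
contact_force: [0.3, 0.8, -0.9]
width: 0.0849
```

```bash
python3 -c "
from h import *
plan([.5536,-.1488,.095],150.5)"
```

```text
yaw 150.5 turn deg [-176.1    0.3   -1. ] scaled [-1.956  0.003 -0.011]
yaw 330.5 turn deg [ 3.9 -0.7 -0.2] scaled [ 0.044 -0.007 -0.002]
world e [-0.0051 -0.0099 -0.1478] dp total [ 1.231 -0.097  0.011]
jaw yaw -25.6 tilt [-0.009  0.008 -1.   ] q [-0.367  0.277  1.475  0.004  1.401  0.078] F [ 0.3  0.8 -0.9] w 0.0849 t 2.1 p [ 0.5587 -0.1389  0.2428]
```

arm_command([
  {"dp": [0,-0.1,0.01],"angular": [0.044,-0.007,-0.002],"gripper": 85},
  {"dp": [0,0,0],"angular": [0,0,0],"gripper": 85},
  {"dp": [0.2,0,0],"angular": [0,0,0],"gripper": 85},
  {"dp": [0.2,0,0],"angular": [0,0,0],"gripper": 85},
  {"dp": [0.2,0,0],"angular": [0,0,0],"gripper": 85},
  {"dp": [0,0,0],"angular": [0,0,0],"gripper": 85},
  {"dp": [0,0,0],"angular": [0,0,0],"gripper": 85},
  {"dp": [0,0,0],"angular": [0,0,0],"gripper": 85},
])

```text
clock: 3.1
position: [0.5557, -0.1485, 0.1692]
ee_rot: [0.684, 0.18, 0.684, -0.178]
contact_force: [0.4, 0.6, 0.9]
width: 0.085
```

```bash
python3 -c "
from h import *
plan([.5536,-.1488,.095],150.5)"
```

```text
yaw 150.5 turn deg [-1.798e+02  2.000e-01 -1.000e-01] scaled [-1.998e+00  3.000e-03 -1.000e-03]
yaw 330.5 turn deg [ 0.2 -0.1 -0.1] scaled [ 0.002 -0.001 -0.002]
world e [-0.0021 -0.0003 -0.0742] dp total [ 0.618 -0.012 -0.013]
jaw yaw -29.3 tilt [ 0.     0.003 -1.   ] q [-0.384  0.317  1.604  0.003  1.221  0.126] F [0.4 0.6 0.9] w 0.085 t 3.1 p [ 0.5557 -0.1485  0.1692]
```

arm_command([
  {"dp": [0.16,-0.012,-0.013],"angular": [0,0,0],"gripper": 85},
  {"dp": [0.16,0,0],"angular": [0,0,0],"gripper": 85},
  {"dp": [0.16,0,0],"angular": [0,0,0],"gripper": 85},
  {"dp": [0.15,0,0],"angular": [0,0,0],"gripper": 85},
  {"dp": [0,0,0],"angular": [0,0,0],"gripper": 85},
  {"dp": [0,0,0],"angular": [0,0,0],"gripper": 85},
  {"dp": [0,0,0],"angular": [0,0,0],"gripper": 85},
  {"dp": [0,0,0],"angular": [0,0,0],"gripper": 85},
])

```text
clock: 4.1
position: [0.5601, -0.1511, 0.1008]
ee_rot: [0.69, 0.179, 0.678, -0.178]
contact_force: [0.6, -0.4, -0.1]
width: 0.0851
```

```bash
python3 -c "
from h import *
plan([.5536,-.1488,.095],150.5)
d=shot('top');cv2.imwrite('pics/t2.png',cv2.resize(d['image'][130:250,350:510],None,fx=5,fy=5))"
```

```text
yaw 150.5 turn deg [-179.7    0.5    1.5] scaled [-1.997  0.005  0.017]
yaw 330.5 turn deg [ 0.3  1.  -0.3] scaled [ 0.003  0.011 -0.003]
world e [-0.0065  0.0023 -0.0058] dp total [ 0.047 -0.01  -0.058]
jaw yaw -29.2 tilt [ 0.017 -0.004 -1.   ] q [-0.385  0.375  1.703  0.003  1.046  0.123] F [ 0.6 -0.4 -0.1] w 0.0851 t 4.1 p [ 0.5601 -0.1511  0.1008]
```

View pics/t2.png

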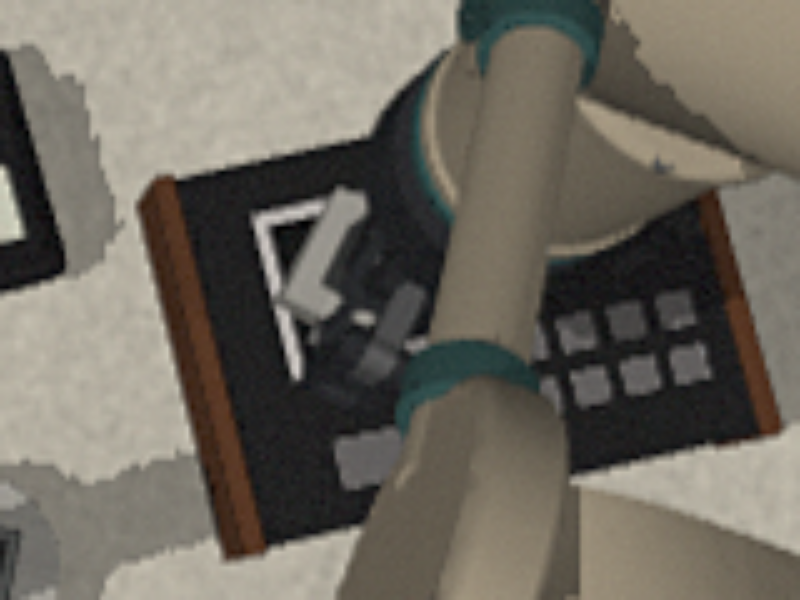

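The fingers straddle the post, and the foot at about (320,260) in the crop is unmoved. I'll correct the 6 mm offset along the jaws, then close.

arm_command([
  {"dp": [0.047,-0.01,-0.058],"angular": [0.003,0.011,-0.003],"gripper": 85},
  {"dp": [0,0,0],"angular": [0,0,0],"gripper": 85},
  {"dp": [0,0,-0.005],"angular": [0,0,0],"gripper": 50},
  {"dp": [0,0,0],"angular": [0,0,0],"gripper": 45},
  {"dp": [0,0,0],"angular": [0,0,0],"gripper": 40},
  {"dp": [0,0,0],"angular": [0,0,0],"gripper": 36},
  {"dp": [0,0,0],"angular": [0,0,0],"gripper": 36},
  {"dp": [0,0,0],"angular": [0,0,0],"gripper": 36},
], grip_force=60)

```text
clock: 5.15
position: [0.5526, -0.1483, 0.0948]
ee_rot: [0.683, 0.18, 0.684, -0.18]
contact_force: [0.3, -0.5, -0.5]
width: 0.0358
```

```bash
python3 -c "
from h import *
plan([.5536,-.1488,.095],150.5)"
```

```text
yaw 150.5 turn deg [ 1.8e+02 -0.0e+00  1.0e-01] scaled [ 2.    -0.     0.002]
yaw 330.5 turn deg [-0.  -0.1 -0. ] scaled [-0.    -0.001 -0.   ]
world e [ 0.001  -0.0005  0.0002] dp total [-0.001  0.001  0.009]
jaw yaw -29.5 tilt [-0.001  0.001 -1.   ] q [-0.384  0.38   1.713  0.     1.051  0.131] F [ 0.3 -0.5 -0.5] w 0.0358 t 5.15 p [ 0.5526 -0.1483  0.0948]
```

Centred and level. Now close fully.

arm_command([
  {"dp": [0,0.001,0.009],"angular": [0,-0.001,0],"gripper": 33},
  {"dp": [0,0,0],"angular": [0,0,0],"gripper": 30},
  {"dp": [0,0,0],"angular": [0,0,0],"gripper": 20},
  {"dp": [0,0,0],"angular": [0,0,0],"gripper": 20},
  {"dp": [0,0,0],"angular": [0,0,0],"gripper": 20},
  {"dp": [0,0,0],"angular": [0,0,0],"gripper": 20},
  {"dp": [0,0,0],"angular": [0,0,0],"gripper": 20},
  {"dp": [0,0,0],"angular": [0,0,0],"gripper": 20},
], grip_force=60)

```text
clock: 6.15
position: [0.5544, -0.1491, 0.0952]
ee_rot: [0.684, 0.18, 0.683, -0.18]
contact_force: [0.3, -0.5, 0.4]
width: 0.0277
```

```bash
python3 -c "
from h import *
plan([.5547,-.15,.095],-29.5+41.2)"
```

```text
yaw 11.700000000000003 turn deg [-41.2   0.1   0. ] scaled [-0.458  0.001  0.   ]
yaw 191.7 turn deg [ 1.388e+02  0.000e+00 -1.000e-01] scaled [ 1.542e+00  0.000e+00 -1.000e-03]
world e [ 0.0003 -0.0009 -0.0002] dp total [ 0.001 -0.005  0.006]
jaw yaw -29.5 tilt [ 0.002 -0.001 -1.   ] q [-0.384  0.381  1.711  0.     1.049  0.131] F [ 0.3 -0.5  0.4] w 0.0277 t 6.15 p [ 0.5544 -0.1491  0.0952]
```

Gripped (27.7 mm). Now press lightly and turn 4.5° per row.

arm_command([
  {"dp": [0.02,0,0],"angular": [0,0,0],"gripper": 20},
  {"dp": [0.02,0,0],"angular": [-0.05,0,0],"gripper": 20},
  {"dp": [0.02,0,0],"angular": [-0.05,0,0],"gripper": 20},
  {"dp": [0.02,0,0],"angular": [-0.05,0,0],"gripper": 20},
  {"dp": [0.02,0,0],"angular": [-0.05,0,0],"gripper": 20},
  {"dp": [0.02,0,0],"angular": [-0.05,0,0],"gripper": 20},
  {"dp": [0.02,0,0],"angular": [-0.05,0,0],"gripper": 20},
  {"dp": [0.02,0,0],"angular": [0,0,0],"gripper": 20},
], grip_force=60)

```text
clock: 7.15
position: [0.5612, -0.1454, 0.0949]
ee_rot: [0.715, 0.014, 0.699, -0.011]
contact_force: [-4.2, -0.5, 15.4]
width: 0.0274
```

```bash
python3 -c "
from h import *
plan([.5547,-.15,.077],-29.5+41.2)"
```

```text
yaw 11.700000000000003 turn deg [-13.7   1.3  -0.1] scaled [-0.152  0.014 -0.002]
yaw 191.7 turn deg [166.3  -0.2  -1.9] scaled [ 1.848 -0.002 -0.021]
world e [-0.0065 -0.0046 -0.0179] dp total [ 0.148 -0.041 -0.056]
jaw yaw -2.0 tilt [ 0.022  0.004 -1.   ] q [-0.381  0.379  1.714  0.014  1.03  -0.354] F [-4.2 -0.5 15.4] w 0.0274 t 7.15 p [ 0.5612 -0.1454  0.0949]
```

arm_command([
  {"dp": [0.01,-0.022,-0.03],"angular": [-0.05,0.007,0],"gripper": 20},
  {"dp": [0.01,-0.022,-0.03],"angular": [-0.05,0.007,0],"gripper": 20},
  {"dp": [0.01,-0.005,-0.005],"angular": [0,0,0],"gripper": 20},
  {"dp": [0.02,0,0],"angular": [-0.025,0,0],"gripper": 20},
  {"dp": [0.02,0,0],"angular": [-0.025,0,0],"gripper": 20},
  {"dp": [0.02,0,0],"angular": [0,0,0],"gripper": 20},
  {"dp": [0.02,0,0],"angular": [0,0,0],"gripper": 20},
  {"dp": [0.02,0,0],"angular": [0,0,0],"gripper": 20},
], grip_force=60)

```text
clock: 8.15
position: [0.5521, -0.1494, 0.0776]
ee_rot: [0.703, -0.068, 0.704, 0.073]
contact_force: [0.5, -0.5, -2.4]
width: 0.0272
```

```bash
python3 -c "
from h import *
plan([.5547,-.15,.077],-29.5+41.2)"
```

```text
yaw 11.700000000000003 turn deg [-0.2 -0.  -0.4] scaled [-0.003 -0.    -0.005]
yaw 191.7 turn deg [179.8  -0.7   0. ] scaled [ 1.997e+00 -7.000e-03  1.000e-03]
world e [ 0.0026 -0.0006 -0.0006] dp total [ 0.005 -0.01   0.02 ]
jaw yaw 11.5 tilt [-0.002  0.007 -1.   ] q [-0.39   0.399  1.732  0.007  1.015 -0.593] F [ 0.5 -0.5 -2.4] w 0.0272 t 8.15 p [ 0.5521 -0.1494  0.0776]
```

It dropped about 17.6 mm. A last gentle press with centring.

arm_command([
  {"dp": [0.02,-0.008,0.018],"angular": [0,0,-0.004],"gripper": 20},
  {"dp": [0.02,0,0],"angular": [0,0,0],"gripper": 20},
  {"dp": [0.02,0,0],"angular": [0,0,0],"gripper": 20},
  {"dp": [0.02,0,0],"angular": [0,0,0],"gripper": 20},
  {"dp": [0,0,0],"angular": [0,0,0],"gripper": 20},
  {"dp": [0,0,0],"angular": [0,0,0],"gripper": 20},
  {"dp": [0,0,0],"angular": [0,0,0],"gripper": 20},
  {"dp": [0,0,0],"angular": [0,0,0],"gripper": 20},
], grip_force=40)

```text
clock: 9.15
position: [0.5525, -0.149, 0.0771]
ee_rot: [0.703, -0.07, 0.704, 0.07]
contact_force: [-0.0, 0.2, 1.3]
width: 0.0274
```

```bash
python3 -c "
from h import *
plan([.5547,-.15,.077],-29.5+41.2)"
```

```text
yaw 11.700000000000003 turn deg [-0.3 -0.1  0. ] scaled [-0.003 -0.001  0.   ]
yaw 191.7 turn deg [179.7   0.    0.2] scaled [1.997 0.    0.002]
world e [ 0.0022 -0.001  -0.0001] dp total [ 0.001 -0.012  0.016]
jaw yaw 11.4 tilt [-0.002 -0.    -1.   ] q [-3.840e-01  3.990e-01  1.734e+00 -1.000e-03  1.011e+00 -5.830e-01] F [-0.   0.2  1.3] w 0.0274 t 9.15 p [ 0.5525 -0.149   0.0771]
```

Home on the floor of the recess (z 0.0771, 18 mm down). Next I open gently, then rise.

arm_command([
  {"dp": [0,0,0],"angular": [0,0,0],"gripper": 32},
  {"dp": [0,0,0],"angular": [0,0,0],"gripper": 40},
  {"dp": [0,0,0],"angular": [0,0,0],"gripper": 60},
  {"dp": [0,0,0],"angular": [0,0,0],"gripper": 85},
  {"dp": [0,0,0],"angular": [0,0,0],"gripper": 85},
  {"dp": [0,0,0],"angular": [0,0,0],"gripper": 85},
  {"dp": [0,0,0],"angular": [0,0,0],"gripper": 85},
  {"dp": [0,0,0],"angular": [0,0,0],"gripper": 85},
])

```text
clock: 10.15
position: [0.5532, -0.1494, 0.0775]
ee_rot: [0.703, -0.071, 0.704, 0.07]
contact_force: [-0.4, -0.1, 0.2]
width: 0.0851
```

arm_command([
  {"dp": [-0.15,0,0],"angular": [0,0,0],"gripper": 85},
  {"dp": [-0.15,0,0],"angular": [0,0,0],"gripper": 85},
  {"dp": [-0.2,0,0],"angular": [0,0,0],"gripper": 85},
  {"dp": [-0.25,0,0],"angular": [0,0,0],"gripper": 85},
  {"dp": [-0.3,0,0],"angular": [0,0,0],"gripper": 85},
  {"dp": [-0.3,0,0],"angular": [0,0,0],"gripper": 85},
  {"dp": [0,0,0],"angular": [0,0,0],"gripper": 85},
  {"dp": [0,0,0],"angular": [0,0,0],"gripper": 85},
])

```text
clock: 11.15
position: [0.5522, -0.1487, 0.2427]
ee_rot: [0.702, -0.07, 0.705, 0.071]
contact_force: [0.6, 0.5, 0.6]
width: 0.0852
```

arm_command([
  {"dp": [0,-0.35,-0.15],"angular": [0,0,0],"gripper": 85},
  {"dp": [0,-0.35,-0.15],"angular": [0,0,0],"gripper": 85},
  {"dp": [0,-0.35,-0.15],"angular": [0,0,0],"gripper": 85},
  {"dp": [0,-0.35,-0.15],"angular": [0,0,0],"gripper": 85},
  {"dp": [0,-0.35,-0.15],"angular": [0,0,0],"gripper": 85},
  {"dp": [0,0,0],"angular": [0,0,0],"gripper": 85},
  {"dp": [0,0,0],"angular": [0,0,0],"gripper": 85},
  {"dp": [0,0,0],"angular": [0,0,0],"gripper": 85},
])

```text
clock: 12.15
position: [0.5008, -0.3738, 0.2294]
ee_rot: [0.697, -0.065, 0.71, 0.077]
contact_force: [-0.1, -0.1, -0.1]
width: 0.0847
```

```bash
python3 - <<'E'
from h import *
d=shot('top'); P=cloud(d); cv2.imwrite('pics/t3.png',d['image'])
for n,b,z in(('R post',(372,512,138,245),(.115,.16)),('R foot',(395,450,160,205),(.0515,.06)),('L post',(180,310,132,235),(.115,.16)),('spare',(320,370,220,265),(.09,.11))):
    s=P[b[2]:b[3],b[0]:b[1]].reshape(-1,3); s=s[(s[:,2]>z[0])&(s[:,2]<z[1])]
    if len(s): print(n,len(s),np.median(s[:,2]).round(4),cv2.minAreaRect((s[:,:2]*1000).astype(np.float32)))
plan([.5547,-.15,.077],11.7)
E
```

```text
R post 269 0.1271 ((552.2152709960938, -148.25509643554688), (28.407062530517578, 28.218490600585938), 11.791781425476074)
R foot 233 0.0528 ((562.0048828125, -150.53500366210938), (105.41612243652344, 85.59049987792969), 89.54359436035156)
L post 275 0.1276 ((592.46728515625, 229.79220581054688), (28.09746742248535, 28.804744720458984), 80.60590362548828)
spare 231 0.0956 ((444.54010009765625, 4.883838653564453), (27.746959686279297, 27.797134399414062), 76.85867309570312)
yaw 11.7 turn deg [-0.1 -0.9 -1.1] scaled [-0.001 -0.01  -0.012]
yaw 191.7 turn deg [179.9  -1.7   1.5] scaled [ 1.999 -0.019  0.016]
world e [ 0.0539  0.2235 -0.1525] dp total [1.29  1.71  0.835]
jaw yaw 11.6 tilt [-0.02   0.015 -1.   ] q [-0.751  0.366  1.375 -0.002  1.425 -0.953] F [ 0.5  0.4 -0. ] w 0.0849 t 12.2 p [ 0.5008 -0.3735  0.2295]
```

View pics/t3.png

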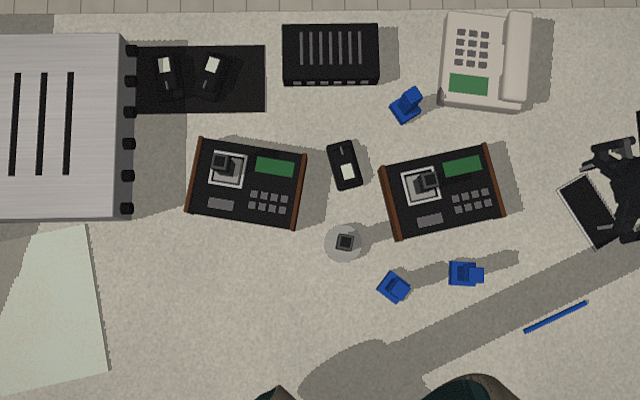

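The askew mic at (425,183) now sits square in its frame. Its post top is at the same height as the seated one, it is about 3 mm off centre and about 0.1° out of square, and the other mics are unmoved. Handing in.

```bash
python3 -c "
from rig import sign_off
print(sign_off())"
```

```text
the job is handed in; nothing more can be done
None
```

The askew microphone is seated in its recess and released, and I handed the job in at about 12 s of the 32 s allowed. I gripped its post, pressed down with about 15 N and turned it about 41° until the foot dropped, then opened the gripper and moved the arm clear.

Last checks from the top camera after release:

| Check | Measured | Limit |
|---|---|---|
| Depth: post top 0.127 m, level with the seated mic | foot about 18 mm down | at least 14 mm |
| Distance from recess centre | about 3 mm | 10 mm |
| Out of square | about 0.1° | 11° |
| seated_mic moved | about 0.2 mm | 15 mm |
| spare_mic moved | about 0.1 mm | 20 mm |

While turning, the tool drifted about 7 mm off centre, and I corrected that before the foot dropped. An automatic measurement of the foot's outline after seating also picked up other parts of the station, so I ignored it and relied on the post, the picture and the tool's final pose. None of the other checks disagreed.

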